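Close up the relay modules on the rail and retain them

TASK

Push the row of four relay modules along the rail from behind, as one closed row, until the front one is fully home against the orange end stop; then push the yellow retaining arm round until it lies square across the rail behind the row. Nothing is to be grasped or lifted: work with the fingertips or the outside of the fingers only, and leave the tin, the white adapter and the pen where they are.

Things in the scene. Friction and masses are not known exactly. Their poses are not given: they have to be found in the camera images.
- rail: Grey board, 104 mm (x) by 240 mm (y), 10 mm thick, fixed to the bench (its place varies), with a steel rail 35 mm wide along y from y = -116 to +109 mm, rail top 22 mm above the bench. Origin: centre of the board's underside. Home: module centres at y = +93, +71, +49, +27 mm; the row then ends at y = +16 mm. It starts 45 to 80 mm short of home.
- stop_face (a point): Centre of the orange end stop's face that the front module must meet: on the rail's centre line at y = +104 mm of the board, 36 mm above the bench. The stop is 54 mm wide, its top at 50 mm.
- gate_pivot (a point): Upright pivot axis of the yellow retaining arm, beside the rail at x = -40, y = +6 mm of the board; the point is 31 mm above the bench, half-way up the arm (heights 26 to 36 mm).
- module_1: Front module of the row (nearest the end stop), grey. 22 mm along the rail (its y), 50 mm across it (its x), 42 mm high, about 0.07 kg; it straddles the rail with 1.5 mm play each side and slides with friction, not locked. Origin: centre of its underside, 12 mm above the bench, 10 mm below the rail top; its top is at 54 mm.
- module_2: Module number 2 of the row counted from the end stop, grey. 22 mm along the rail (its y), 50 mm across it (its x), 42 mm high, about 0.07 kg; it straddles the rail with 1.5 mm play each side and slides with friction, not locked. Origin: centre of its underside, 12 mm above the bench, 10 mm below the rail top; its top is at 54 mm.
- module_3: Module number 3 of the row counted from the end stop, grey. 22 mm along the rail (its y), 50 mm across it (its x), 42 mm high, about 0.07 kg; it straddles the rail with 1.5 mm play each side and slides with friction, not locked. Origin: centre of its underside, 12 mm above the bench, 10 mm below the rail top; its top is at 54 mm.
- module_4: Rear module (the one to push), blue. 22 mm along the rail (its y), 50 mm across it (its x), 42 mm high, about 0.07 kg; it straddles the rail with 1.5 mm play each side and slides with friction, not locked. Origin: centre of its underside, 12 mm above the bench, 10 mm below the rail top; its top is at 54 mm.
- gate (a joint): Angle (rad) of the yellow retaining arm (75x10x10 mm) on its pivot. 0: clear of the rail, pointing to the board's -y, turned 0.4 outward to -x. Grows counter-clockwise from above to 1.97 (hard stop): square across the rail, pointing to the board's +x. Starts between 0 and 0.35; stays where left (light friction, under 1 N at the pin).
- gate_pin (a point): Centre of the black upright pin (12 mm diameter, top 60 mm above the bench) on the retaining arm, 65 mm from the pivot; the point is at 48 mm height.
- tip_tin: Low round tin with a white and green lid, 51 mm across, 22 mm high, loose beyond the rail; leave it. Origin: centre of its underside.
- usb_adapter: Small white adapter, 20x58x10 mm, loose on the robot's side of the rail near the end stop; leave it. Origin: centre of its underside.
- flux_pen: White pen with a green band, 14 mm thick, 124 mm long, lying loose past the end stop; leave it. Origin: centre of its underside.
Not all that is in view belongs to the job. Leave any red look-alike of the module_2 alone.

How it is judged (in metres and radians):
On the way, in this order (a step that is already met when the one before it is completed fails the run):
1. the row is home against the end stop (y of module_1 in the frame of rail above 0.09 m and y of module_2 in the frame of rail above 0.068 m and y of module_3 in the frame of rail above 0.046 m and y of module_4 in the frame of rail above 0.024 m), for 0.2 s.
2. the retaining arm is across the rail behind the row (value of joint gate above 1.85 rad), for 0.2 s.
At the end, for the whole second after the job is handed in: All four modules sit on the rail at rest, each within 3 mm of its home place against the end stop, and the retaining arm is across the rail (joint above 1.85 rad of 1.97) (all of step 1 and x of module_1 in the frame of rail between -0.005 and 0.005 m and height (world z) of each of module_1, module_2, module_3, module_4 below 0.016 m and linear speed of each of module_1, module_2, module_3, module_4 below 0.02 m/s and x of module_2 in the frame of rail between -0.005 and 0.005 m and x of module_3 in the frame of rail between -0.005 and 0.005 m and x of module_4 in the frame of rail between -0.005 and 0.005 m and value of joint gate above 1.85 rad); the robot touches nothing.
It fails at once if a module is lifted or tipped (height (world z) of any of module_1, module_2, module_3, module_4 above 0.02 m or angle between any of module_1, module_2, module_3, module_4's own z axis and vertical above 0.25 rad).
It fails at once if the row comes apart by more than 15 mm (distance between module_1 and module_4 above 0.082 m).
It fails at once if the tin, the adapter or the pen is disturbed (moved more than 15 mm) (distance of any of tip_tin, usb_adapter, flux_pen from where it was at the start of the episode above 0.015 m).
It also fails if it takes over 48 s, if anything falls off the work surface, if the arm or the gripper's body presses on something with over 40 N, if the wrist force passes 120 N, or if a joint passes its speed limit or range.

ROBOT

A 6-joint arm with a two-finger parallel gripper is mounted at the origin on a cart in front of the work surface, level with it; the furniture and walls round the work are solid. World frame = base frame: x ahead of the robot, y to its left, z up, the work surface at z = 0. Lengths are in mm, angles in rad, forces in N, time in s.
With the tool pointing down it reaches from about 400 to 925 mm from the base axis. Payload 12.5 kg.
Tool frame: the origin (TCP) lies at the centre of the arm's flange, where the gripper is bolted on; the fingertips stand 190 mm ahead of it and the grasp point (between the pads) lies 171 mm ahead of it; z points along the fingers, y is the line along which they close (so a half turn about z gives the same grasp; the last joint's range is limited). The gripper opens to 95 mm and grips with 3 to 60 N. Pads are 20 mm wide; open, the fingers measure 119 mm over their backs; the gripper's body (75 mm by 180 mm) begins 59 mm behind the grasp point.
Start: joints at [-1.239, 0.491, 1.559, -0, 1.092, -0.106], TCP at [264.986, -566.045, 404.761] pointing down, gripper open.
Joint ranges: [-3.1, 3.1], [-0.84, 2.19], [0.05, 2.79], [-1.13, 4.28], [0.06, 2.93], [-2.69, 2.69]. Speed limits (rad/s): [2.22, 2.22, 2.79, 3.14, 3.14, 3.14].

INTERFACE

Orientations are given as [roll, pitch, yaw] about the fixed x, y, z axes, in that order (R = Rz(yaw) Ry(pitch) Rx(roll)).
In Python, from cell import env, read_camera, search_frame, cut_out gives the robot as it stands. The module is installed in compiled form; this text tells all that it offers.
- The arm moves only by the tool move_arm, never from a script. Its argument "commands" is a list of rows, each a list of 3 entries, a list of its own where there are three numbers: the shift along the world's x, y, z normalised to -1 to 1, where 1 is 0.03 m, then the turn about the world's z normalised to -1 to 1, where 1 is 0.08 rad, then the opening, from -1 (shut) to 1 (fully open), so that 0 is half open. A call has 1 to 20 rows; each row shifts and turns the commanded pose from where the row before left it; what a row does not reach is not made up. A row lasts 1/12 s, in which the tool goes at most 41.7 mm and 7.16 degrees, less where a joint would pass 70% of its speed; a pose out of reach is approached as far as the arm can. A call with a number of a shift or a turn outside -1 to 1 is refused whole. A call with a gripper value outside its range is refused whole. The fingers move at their own pace and stop on an object; the grip force is fixed at half the most. Time passes only in rows, so rows that do not move let the fingers close. It gives the time, the measured TCP pose, the force, the opening and the grip force at its end, in the units of the state.
- env.state(): the state, without advancing time (a new reading comes with each control period).
- read_camera(name): name is "side" or "top"; returns a dict with "image" (480x640x3 uint8, red, green, blue), "fx", "fy", "cx", "cy" (pixels), "rvec" (rotation vector, rad) and "tvec" (3), from world to camera coordinates, as OpenCV has them. Camera axes: x right, y down, z forward; pixel columns grow to the right and rows downward; lengths in mm; the calibration is good to about 2 mm. A picture is of the moment at which its call begins. There is no depth.
- env.job_done(): hands the job in; it is judged then, once.
Trained networks look in a picture, given as the dict that the camera call returned (one of the last four; its "shot" number tells which), for a name from the list of things; names that differ only in an ending like _2 or _b are one class to them, and where a whole thing is asked for, a point or a joint stands for the part that bears it (a point fixed in the world has none). Each returns a list of dicts, best first, with "confidence" (0 to 1); they miss things now and then, are a little off and sometimes report something else, mostly with a low value. They report only what shows in the picture. A call takes as long as a camera call. They do not tell look-alikes from the thing itself.
- search_frame(thing, picture): "at" ([column, row] in pixels, amid what is visible of it).
- cut_out(thing, picture): "region" (480x640 bool, what is visible of it) and "at" ([column, row] in pixels, amid what is visible of it).
The state is a dict: "t": time; "joints": joint angles; "qvel": joint speeds; "tau": joint torques, N m; "eef_pos": TCP position; "tcp_rot": TCP orientation; "ft_force": force on the tool from outside, world axes, zero at the start; "moment": the same for the moment, N m; "opening": opening from 0.0 (shut) to 1.0 (fully open); "grip_force": force on a finger pad.
Only numpy, scipy, OpenCV 4.12 (cv2) and the standard library are available. Lean on these libraries where they do the work, as an engineer would, in place of code of your own. Each camera call takes 0.05 s, during which the arm holds its last target. There are 200 camera calls.

## Working session

There is one attempt and no reset: what is moved stays moved. The work goes in short steps, Python scripts to look and compute and a tool call to move; the robot and the scene stay as the last step left them, time stands still between calls to the robot, and variables do not carry over. Pictures are saved under pics/ and viewed, at most 10 in all, crops included, and the job is handed in when it is done.

Besides the shell and the picture viewer there is one more tool, called after "Request:" as name(argument=value, ...), one argument or row to a line, values as JSON. move_arm: Moves the arm, as the interface text tells. Its arguments: {"type":"object","properties":{"commands":{"type":"array","items":{"type":"array"}}},"required":["commands"]}

```bash
mkdir -p pics; cat > h.py <<'E'
import numpy as np, cv2
from cell import env, read_camera, search_frame, cut_out
def ray(p,uv,z):
    R=cv2.Rodrigues(np.array(p["rvec"],float))[0]; t=np.array(p["tvec"],float).ravel()
    d=R.T@np.array([(uv[0]-p["cx"])/p["fx"],(uv[1]-p["cy"])/p["fy"],1.]); c=-R.T@t
    return (c+d*(z-c[2])/d[2])
def proj(p,X):
    K=np.array([[p["fx"],0,p["cx"]],[0,p["fy"],p["cy"]],[0,0,1.]])
    return cv2.projectPoints(np.array(X,float).reshape(-1,3),np.array(p["rvec"],float),np.array(p["tvec"],float),K,None)[0].reshape(-1,2)
def save(p,n): cv2.imwrite(f"pics/{n}.png",p["image"][:,:,::-1])
E
python3 - <<'E'
from h import *
for cam in ("top","side"):
    p=read_camera(cam); save(p,cam+"0")
    for th,z in [("rail",10),("module_1",54),("module_4",54),("gate",36),("gate_pin",60),("tip_tin",22),("usb_adapter",10),("flux_pen",14)]:
        for r in search_frame(th,p)[:5]:
            print(cam,th,round(r["confidence"],2),np.round(r["at"]),np.round(ray(p,r["at"],z)))
print(env.state())
E
```

```text
top rail 0.74 [368. 220.] [500. 260.  10.]
top module_1 0.94 [285. 290.] [380. 404.  54.]
top module_1 0.91 [358. 204.] [518. 281.  54.]
top module_1 0.73 [383. 194.] [535. 239.  54.]
top module_1 0.71 [346. 213.] [505. 302.  54.]
top module_1 0.58 [370. 200.] [526. 261.  54.]
top module_4 0.94 [285. 290.] [380. 404.  54.]
top module_4 0.91 [358. 204.] [518. 281.  54.]
top module_4 0.73 [383. 194.] [535. 239.  54.]
top module_4 0.71 [346. 213.] [505. 302.  54.]
top module_4 0.58 [370. 200.] [526. 261.  54.]
top gate 0.57 [389. 220.] [494. 228.  36.]
top tip_tin 0.94 [311. 165.] [596. 358.  22.]
top usb_adapter 0.92 [340. 284.] [389. 312.  10.]
top usb_adapter 0.22 [370. 219.] [501. 257.  10.]
top flux_pen 0.86 [273. 224.] [495. 425.  14.]
side rail 0.86 [340. 232.] [504. 300.  10.]
side module_1 0.8 [370. 302.] [362. 428.  54.]
side module_1 0.77 [332. 218.] [505. 322.  54.]
side module_1 0.69 [351. 188.] [526. 242.  54.]
side module_1 0.68 [343. 203.] [513. 281.  54.]
side module_1 0.62 [391. 270.] [372. 360.  54.]
side module_4 0.8 [370. 302.] [362. 428.  54.]
side module_4 0.77 [3
[... 420 characters left out ...]
en 0.36 [331. 217.] [534. 284.  14.]
{'t': 0.9, 'joints': array([-1.23863439e+00,  4.90877413e-01,  1.55889193e+00, -1.38980857e-05,
        1.09169360e+00, -1.05623015e-01]), 'qvel': array([-0.00198274, -0.00016123, -0.00085144, -0.00117775, -0.00092459,
        0.00033832]), 'tau': array([-1.30360248e-03, -6.12458110e+01, -2.58427137e+01,  6.93426747e-02,
        4.46689432e-02, -1.55388278e-05]), 'eef_pos': array([ 264.96499427, -566.0532003 ,  404.77776444]), 'tcp_rot': array([3.14146496e+00, 2.59410231e-05, 4.37791356e-01]), 'ft_force': array([0.44125955, 0.85833182, 0.26497896]), 'moment': array([ 0.0121698 ,  0.00089202, -0.00718759]), 'grip_force': 0.0, 'opening': 1.0001782411863303}
```

View pics/top0.png

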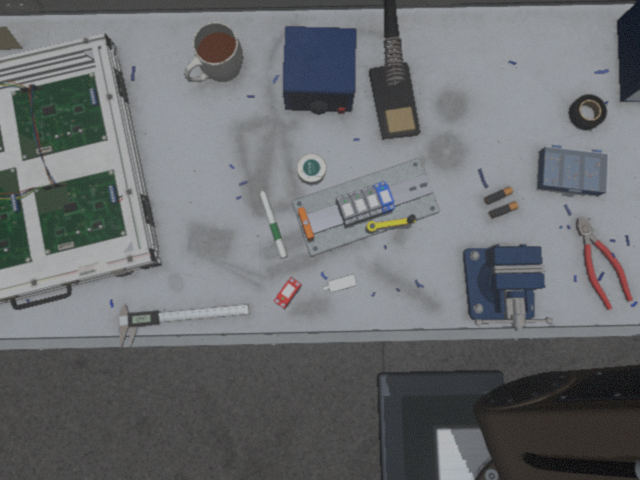

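View pics/side0.png

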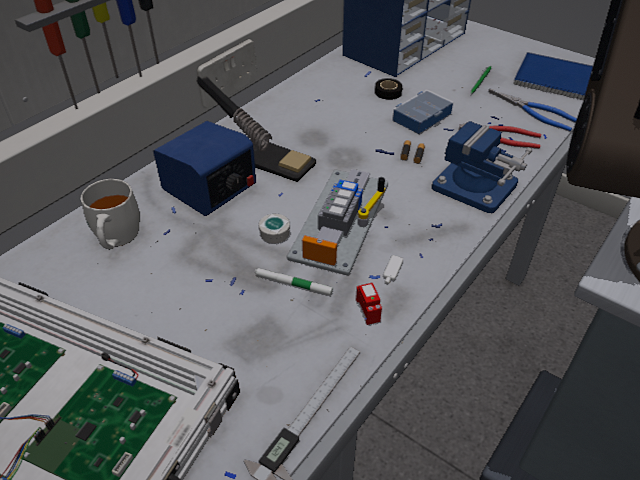

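The top view shows the board with corners near (293,200), (424,158), (440,212) and (307,257). The orange stop is at (306,224), the blue module at (385,196), the pin at (411,218) and the red decoy at (288,292). The side view agrees. Next I fit the board pose.

```bash
cat > fit.py <<'E'
from h import *
from scipy.optimize import least_squares
def col(p,th,lo,hi,near,r):
    hsv=cv2.cvtColor(p["image"],cv2.COLOR_RGB2HSV); m=cv2.inRange(hsv,lo,hi)
    k=np.zeros_like(m); cv2.circle(k,near,r,255,-1); m&=k
    ys,xs=np.nonzero(m); return m,np.array([xs.mean(),ys.mean()]),len(xs)
p=read_camera("top"); s=read_camera("side")
r=cut_out("rail",p)[0]["region"].astype(np.uint8)
hull=cv2.convexHull(cv2.findContours(r,0,1)[0].__getitem__(0) if False else np.argwhere(r)[:,::-1].astype(np.int32))
box=cv2.boxPoints(cv2.minAreaRect(hull))
W=np.array([ray(p,c,10) for c in box]); print("corners",np.round(box),np.round(W,1).tolist())
c=W.mean(0); e=[W[i]-W[i-1] for i in range(4)]; print("edges",[round(float(np.linalg.norm(v)),1) for v in e])
l=max(e,key=np.linalg.norm); l=l*np.sign(l[1]); print("centre",c,"yaw",np.arctan2(-l[0],l[1]))
for q,n in ((p,(306,224)),(s,(320,250))):
    print("orange",col(q,0,(5,150,100),(18,255,255),n,40)[1:])
for q,n in ((p,(388,222)),(s,(372,200))):
    print("yellow",col(q,0,(22,150,100),(35,255,255),n,45)[1:])
for q,n in ((p,(385,196)),(s,(350,190))):
    print("blue",col(q,0,(100,130,80),(125,255,255),n,25)[1:])
a=cv2.resize(p["image"][140:270,270:460],None,fx=4,fy=4,interpolation=2)
b=cv2.resize(s["image"][160:280,270:400],None,fx=4,fy=4,interpolation=2)
cv2.imwrite("pics/a.png",a[:,:,::-1]); cv2.imwrite("pics/b.png",b[:,:,::-1])
E
python3 fit.py
```

```text
corners [[290. 200.]
 [421. 155.]
 [441. 213.]
 [310. 257.]] [[538.6, 395.2, 10.0], [613.2, 162.6, 10.0], [509.0, 134.3, 10.0], [437.0, 363.4, 10.0]]
edges [106.5, 244.3, 108.0, 240.1]
centre [524.4390234  263.86359735  10.        ] yaw 0.31052273994229534
orange (array([305.34375 , 222.984375]), 128)
orange (array([319.2754491 , 241.83832335]), 167)
yellow (array([387.63803681, 223.72392638]), 163)
yellow (array([370.33333333, 203.22619048]), 168)
blue (array([383.62393162, 194.97435897]), 117)
blue (array([348.3984375, 187.1796875]), 128)
```

View pics/a.png

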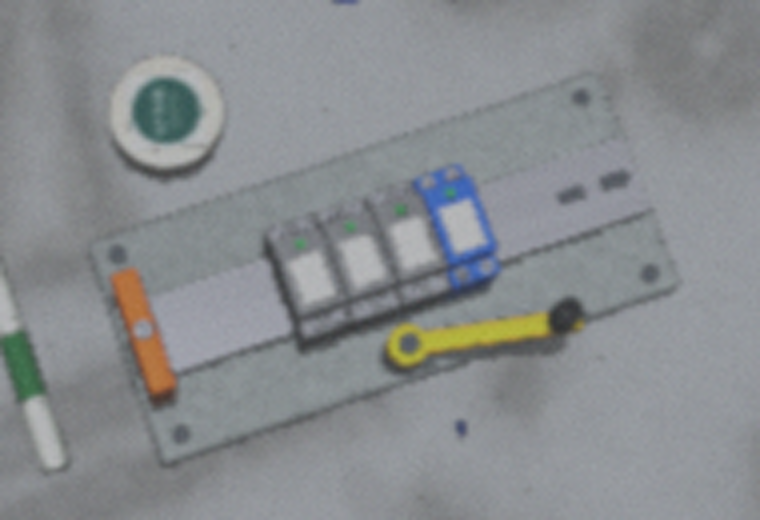

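View pics/b.png

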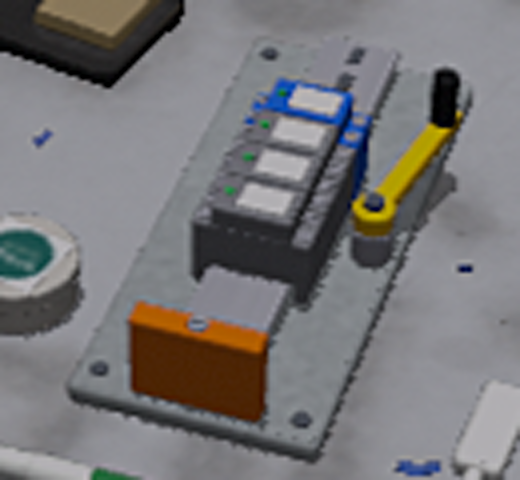

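```bash
cat > fit2.py <<'E'
from h import *
from scipy.optimize import least_squares
p=read_camera("top"); s=read_camera("side")
A=lambda u,v:(270+(u+.5)/4-.5,140+(v+.5)/4-.5); B=lambda u,v:(270+(u+.5)/4-.5,160+(v+.5)/4-.5)
C=[(-52,120,10),(52,120,10),(52,-120,10),(-52,-120,10)]
ta=[A(165,465),A(90,242),A(597,72),A(680,285),A(408,345),A(567,312),A(463,227)]
sb=[B(310,458),B(70,385),B(258,42),B(472,95),B(374,205),B(447,72),B(314,99)]
def pts(v):
    x,y,w,g,m,mx=v; a=-np.pi/2-.4+g
    L=np.array(C+[(-40,6,36),(-40+65*np.cos(a),6+65*np.sin(a),60),(mx,m,54)],float)
    R=np.array([[np.cos(w),-np.sin(w)],[np.sin(w),np.cos(w)]])
    L[:,:2]=L[:,:2]@R.T+[x,y]; return L
f=lambda v:np.r_[(proj(p,pts(v))-ta).ravel(),(proj(s,pts(v))-sb).ravel()]
r=least_squares(f,[524,264,.31,.2,-40,0],x_scale=[10,10,.1,.1,10,10],loss="soft_l1")
print(np.round(r.x,3)); print(np.round(r.fun.reshape(-1,2),1).tolist()); print(np.round(pts(r.x),1).tolist())
x,y,w=r.x[:3];R=np.array([[np.cos(w),-np.sin(w)],[np.sin(w),np.cos(w)]])
for n,q in dict(home_rear=(0,16),start_rear=(0,r.x[4]-11)).items(): print(n,R@q+[x,y])
print("cams",[(-cv2.Rodrigues(np.array(q["rvec"]))[0].T@np.array(q["tvec"]).ravel()).round() for q in (p,s)])
E
python3 fit2.py
```

```text
[ 5.25475e+02  2.66021e+02  3.13000e-01  2.29000e-01 -3.08160e+01
 -2.35100e+00]
[[-1.6, 0.0], [-2.3, -0.2], [-0.4, -1.3], [0.1, -0.0], [-0.8, -0.5], [-0.1, -1.0], [-0.4, -1.1], [2.8, -2.0], [-0.4, 0.1], [0.7, -1.7], [1.9, -3.0], [1.1, 0.5], [0.8, 0.7], [1.3, 0.2]]
[[439.1, 364.2, 10.0], [538.0, 396.2, 10.0], [611.9, 167.8, 10.0], [512.9, 135.8, 10.0], [485.6, 259.4, 36.0], [494.8, 195.1, 60.0], [532.7, 236.0, 54.0]]
home_rear [520.5545612  281.24586761]
start_rear [538.33614414 226.23252783]
cams [array([339., 355., 917.]), array([ 96., 895., 685.])]
```

Request:
move_arm(
  commands=[
    [[0.37,0.96,0],-0.08,-1],
    [[0.37,0.96,0],-0.08,-1],
    [[0.37,0.96,0],-0.08,-1],
    [[0.37,0.96,0],-0.08,-1],
    [[0.37,0.96,0],-0.08,-1],
    [[0.37,0.96,0],-0.08,-1],
    [[0.37,0.96,0],-0.08,-1],
    [[0.37,0.96,0],-0.08,-1],
    [[0.37,0.96,0],-0.08,-1],
    [[0.37,0.96,0],-0.08,-1],
    [[0.37,0.96,0],-0.08,-1],
    [[0.37,0.96,0],-0.08,-1],
    [[0.37,0.96,0],-0.08,-1],
    [[0.37,0.96,0],-0.08,-1],
    [[0.37,0.96,0],-0.08,-1],
    [[0.37,0.96,0],-0.08,-1],
    [[0.37,0.96,0],-0.08,-1],
    [[0.37,0.96,0],-0.08,-1],
    [[0.37,0.96,0],-0.08,-1],
    [[0.37,0.96,0],-0.08,-1],
  ],
)

```text
t: 2.82
eef_pos: [487.3, 11.5, 404.9]
tcp_rot: [3.141, -0.0, 0.31]
ft_force: [0.7, -0.5, -0.4]
opening: 0.004
grip_force: 0.0
```

Request:
move_arm(
  commands=[
    [[0.36,0.97,0],0,-1],
    [[0.36,0.97,0],0,-1],
    [[0.36,0.97,0],0,-1],
    [[0.36,0.97,0],0,-1],
    [[0.36,0.95,0],0,-1],
    [[0.36,0.95,0],0,-1],
    [[0,0,-0.8],0,-1],
    [[0,0,-0.9],0,-1],
    [[0,0,-0.9],0,-1],
    [[0,0,-0.9],0,-1],
    [[0,0,-0.8],0,-1],
    [[0,0,-0.5],0,-1],
    [[0,0,0],0,-1],
    [[0,0,0],0,-1],
  ],
)

```text
t: 3.98
eef_pos: [551.9, 183.4, 260.6]
tcp_rot: [-3.142, 0.001, 0.31]
ft_force: [-1.0, 0.2, 0.6]
opening: 0.007
grip_force: 0.0
```

```bash
python3 - <<'E'
from h import *
p=read_camera("top"); s=read_camera("side")
a=cv2.resize(p["image"][120:270,270:460],None,fx=3,fy=3,interpolation=2)
b=cv2.resize(s["image"][130:280,290:410],None,fx=3,fy=3,interpolation=2)
cv2.imwrite("pics/c.png",np.hstack([a[:450],b[:450,:228+0] if 0 else b[:450,:230]])[:,:,::-1])
print(env.state()["eef_pos"],env.state()["ft_force"])
E
```

```text
[552.0961114  183.42463893 261.90490433] [-0.82501696 -1.44914892 -0.14456697]
```

View pics/c.png

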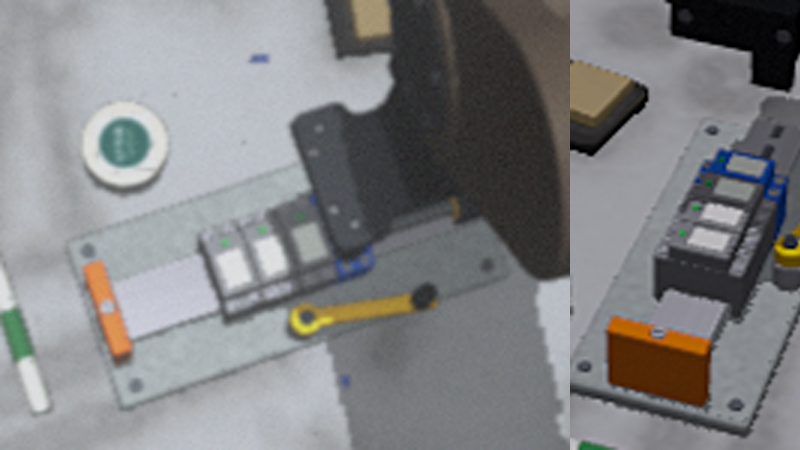

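Request:
move_arm(
  commands=[
    [[0,0,-0.7],0,-1],
    [[0,0,-0.75],0,-1],
    [[0,0,0],0,-1],
    [[-0.07,0.22,0],0,-1],
    [[-0.07,0.22,0],0,-1],
    [[-0.07,0.22,0],0,-1],
    [[-0.04,0.13,0],0,-1],
    [[-0.04,0.13,0],0,-1],
    [[-0.04,0.13,0],0,-1],
    [[-0.04,0.13,0],0,-1],
    [[-0.04,0.13,0],0,-1],
    [[-0.04,0.13,0],0,-1],
  ],
)

```text
t: 5.08
eef_pos: [538.3, 226.7, 217.4]
tcp_rot: [3.141, -0.0, 0.31]
ft_force: [2.2, -4.0, 1.9]
opening: 0.005
grip_force: 2.8
```

Request:
move_arm(
  commands=[
    [[-0.04,0.13,0],0,-1],
    [[-0.04,0.13,0],0,-1],
    [[-0.04,0.13,0],0,-1],
    [[-0.04,0.13,0],0,-1],
    [[-0.04,0.13,0],0,-1],
    [[-0.04,0.13,0],0,-1],
    [[-0.04,0.12,0],0,-1],
    [[-0.04,0.12,0],0,-1],
    [[-0.03,0.08,0],0,-1],
    [[-0.02,0.06,0],0,-1],
    [[0,0,0],0,-1],
  ],
)

```text
t: 6.0
eef_pos: [527.0, 261.8, 217.2]
tcp_rot: [-3.142, 0.0, 0.31]
ft_force: [-0.5, -0.5, -0.0]
opening: 0.006
grip_force: 0.3
```

Request:
move_arm(
  commands=[
    [[-0.02,0.06,0],0,-1],
    [[-0.02,0.06,0],0,-1],
    [[-0.02,0.06,0],0,-1],
    [[-0.01,0.04,0],0,-1],
    [[0,0,0],0,-1],
  ],
)

```text
t: 6.42
eef_pos: [525.0, 268.2, 217.3]
tcp_rot: [3.142, 0.0, 0.31]
ft_force: [0.3, -1.2, 0.2]
opening: 0.003
grip_force: 0.4
```

Request:
move_arm(
  commands=[
    [[-0.01,0.04,0],0,-1],
    [[-0.01,0.04,0],0,-1],
    [[0,0,0],0,-1],
  ],
)

```text
t: 6.67
eef_pos: [524.5, 270.5, 217.3]
tcp_rot: [3.142, -0.0, 0.31]
ft_force: [0.4, -1.7, 0.9]
opening: 0.003
grip_force: 0.8
```

Request:
move_arm(
  commands=[
    [[-0.01,0.04,0],0,-1],
    [[-0.01,0.04,0],0,-1],
    [[-0.01,0.02,0],0,-1],
    [[0,0,0],0,-1],
  ],
)

```text
t: 7.0
eef_pos: [524.1, 272.0, 217.2]
tcp_rot: [3.139, 0.0, 0.31]
ft_force: [5.8, -18.0, 1.3]
opening: 0.004
grip_force: 9.1
```

```bash
python3 - <<'E'
from h import *
p=read_camera("top"); s=read_camera("side")
a=cv2.resize(p["image"][150:270,270:420],None,fx=3,fy=3,interpolation=2)
b=cv2.resize(s["image"][160:280,290:400],None,fx=3,fy=3,interpolation=2)
cv2.imwrite("pics/d.png",np.hstack([a,b])[:,:,::-1])
E
```

```text
(no output)
```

View pics/d.png

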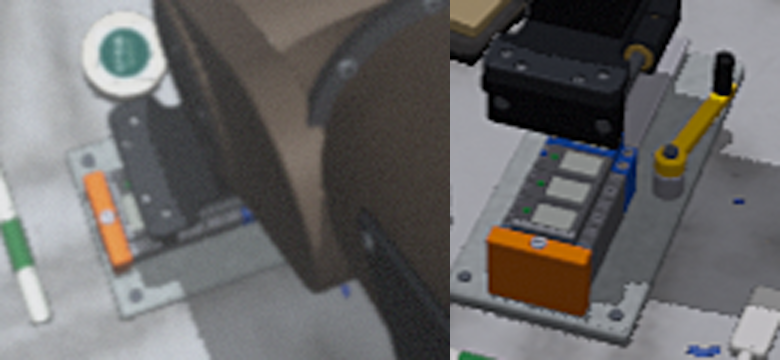

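The side view shows all four modules closed up against the orange stop, with the stop edge at (540,250) and no gaps. The push force rose to 19 N, so the row is home. I'll retreat, lift and go round to the outside of the gate pin.

Request:
move_arm(
  commands=[
    [[0.02,-0.06,0],0,-1],
    [[0.12,-0.36,0],0,-1],
    [[0.12,-0.36,0],0,-1],
    [[0.12,-0.36,0],0,-1],
    [[0.12,-0.36,0],0,-1],
    [[0,0,1],0,-1],
    [[0,0,1],0,-1],
    [[-0.46,-0.36,0],1,-1],
    [[-0.46,-0.36,0],1,-1],
    [[-0.46,-0.36,0],1,-1],
    [[-0.46,-0.36,0],1,-1],
    [[-0.46,-0.36,0],1,-1],
    [[0,0,0],0,-1],
    [[0,0,0],0,-1],
  ],
)

```text
t: 8.27
eef_pos: [469.8, 173.6, 277.6]
tcp_rot: [3.141, -0.0, 0.707]
ft_force: [0.7, -0.7, -0.5]
opening: 0.004
grip_force: 0.0
```

```bash
cat > g.py <<'E'
from h import *
s=read_camera("side"); p=read_camera("top")
a=cv2.resize(p["image"][150:270,270:450],None,fx=2.5,fy=2.5,interpolation=2)
b=cv2.resize(s["image"][130:250,300:430],None,fx=2.5,fy=2.5,interpolation=2)
cv2.imwrite("pics/e.png",np.hstack([a,b])[:,:,::-1])
e=env.state()["eef_pos"]; print(e,env.state()["tcp_rot"][2])
for th in("gate_pin",):
  for q in(s,p):
    for r in search_frame(th,q)[:2]: print(th,r["confidence"],r["at"],ray(q,r["at"],52).round(1))
W=.313;R=np.array([[np.cos(W),-np.sin(W)],[np.sin(W),np.cos(W)]])
prev=e[:2];pth=env.state()["tcp_rot"][2]-W
for i,t in enumerate(np.linspace(0,1,15)):
    al=-1.742+t*1.742; th=.4+t*1.0
    c=np.array([-40,6])+65*np.array([np.cos(al),np.sin(al)])-16*np.array([np.cos(th),np.sin(th)])
    w=R@c+[525.5,266]; print(i,w.round(1),"d/30",((w-prev)/30).round(2),"turn",round((th-pth)/.08,2)); prev=w;pth=th
E
python3 g.py
```

```text
[470.37838449 174.28178274 277.43970873] 0.7075174477098702
gate_pin 0.8 [371.5, 198.9] [484.1 242.2  52. ]
gate_pin 0.82 [388.9, 225.4] [482.2 231.3  52. ]
0 [482.7 184.6] d/30 [0.41 0.34] turn 0.05
1 [491.4 185.4] d/30 [0.29 0.03] turn 0.89
2 [499.9 187.2] d/30 [0.28 0.06] turn 0.89
3 [508. 190.] d/30 [0.27 0.09] turn 0.89
4 [515.7 193.8] d/30 [0.26 0.13] turn 0.89
5 [522.9 198.4] d/30 [0.24 0.15] turn 0.89
6 [529.4 203.8] d/30 [0.22 0.18] turn 0.89
7 [535.1 210. ] d/30 [0.19 0.2 ] turn 0.89
8 [540.1 216.7] d/30 [0.16 0.22] turn 0.89
9 [544.1 224. ] d/30 [0.13 0.24] turn 0.89
10 [547.2 231.6] d/30 [0.1  0.25] turn 0.89
11 [549.3 239.5] d/30 [0.07 0.26] turn 0.89
12 [550.5 247.6] d/30 [0.04 0.27] turn 0.89
13 [550.6 255.6] d/30 [0.   0.27] turn 0.89
14 [549.7 263.6] d/30 [-0.03  0.27] turn 0.89
```

View pics/e.png

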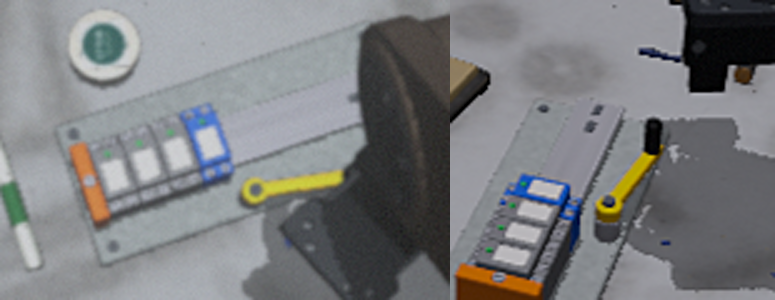

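The top view shows the row seated against the stop, with the blue module at (208,145). The gate arm has not moved, and its pin is at (653,135) in the side part with the finger outside it. I'll descend and sweep the pin round.

Request:
move_arm(
  commands=[
    [[0,0,-0.75],0,-1],
    [[0,0,-0.75],0,-1],
    [[0,0,0],0,-1],
    [[0.21,0.18,0],0,-1],
    [[0.21,0.18,0],0,-1],
    [[0.29,0.03,0],0.89,-1],
    [[0.28,0.06,0],0.89,-1],
    [[0.27,0.09,0],0.89,-1],
    [[0.26,0.13,0],0.89,-1],
    [[0.24,0.15,0],0.89,-1],
    [[0.22,0.18,0],0.89,-1],
    [[0.19,0.2,0],0.89,-1],
    [[0,0,0],0,-1],
  ],
)

```text
t: 9.55
eef_pos: [536.1, 211.6, 233.6]
tcp_rot: [3.139, -0.002, 1.212]
ft_force: [-1.1, -0.9, -0.3]
opening: 0.004
grip_force: 0.0
```

```bash
python3 - <<'E'
from h import *
s=read_camera("side")
cv2.imwrite("pics/f.png",cv2.resize(s["image"][130:270,270:430],None,fx=3.5,fy=3.5,interpolation=2)[:,:,::-1])
E
```

```text
(no output)
```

View pics/f.png

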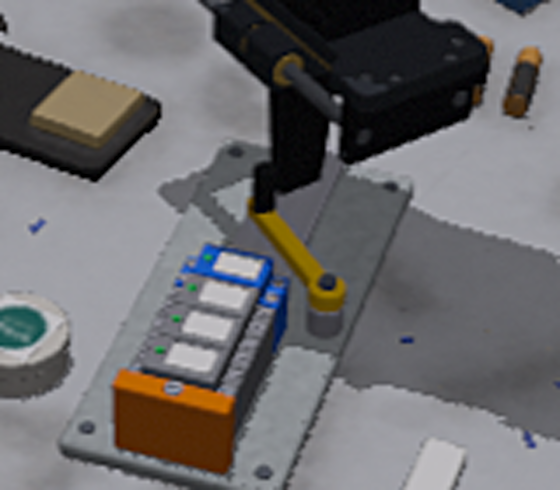

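The side view shows the arm swung about half-way, with the pin at (263,188) on the finger. I'll continue the sweep.

Request:
move_arm(
  commands=[
    [[0.16,0.22,0],0.89,-1],
    [[0.13,0.24,0],0.89,-1],
    [[0.1,0.25,0],0.89,-1],
    [[0.07,0.26,0],0.89,-1],
    [[0.03,0.22,0],0.89,-1],
    [[0,0.2,0],0.89,-1],
    [[-0.02,0.13,0],0.5,-1],
    [[0,0,0],0,-1],
  ],
)

```text
t: 10.27
eef_pos: [548.7, 256.6, 233.0]
tcp_rot: [3.14, -0.0, 1.675]
ft_force: [0.2, -0.3, 0.6]
opening: 0.008
grip_force: 0.0
```

Request:
move_arm(
  commands=[
    [[-0.01,0.07,0],0,-1],
    [[-0.01,0.07,0],0,-1],
    [[-0.01,0.06,0],0,-1],
    [[0,0,0],0,-1],
  ],
)

```text
t: 10.6
eef_pos: [548.2, 261.0, 232.6]
tcp_rot: [-3.142, 0.002, 1.674]
ft_force: [1.0, -10.4, 3.7]
opening: 0.01
grip_force: 5.7
```

```bash
python3 - <<'E'
from h import *
s=read_camera("side")
cv2.imwrite("pics/g.png",cv2.resize(s["image"][130:270,270:430],None,fx=3.5,fy=3.5,interpolation=2)[:,:,::-1])
E
```

```text
(no output)
```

View pics/g.png

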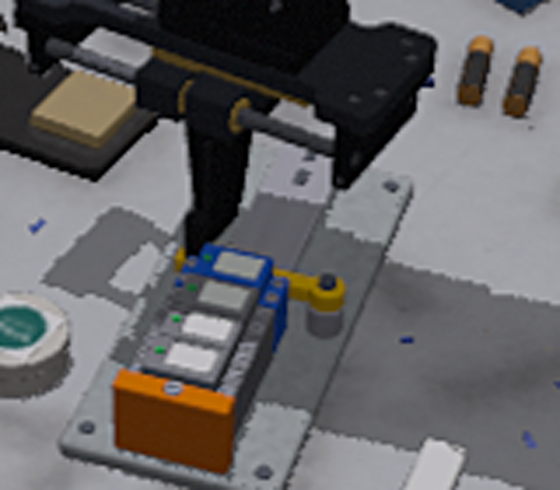

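Request:
move_arm(
  commands=[
    [[-0.01,0.04,0],0,-1],
    [[0,0,0],0,-1],
  ],
)

```text
t: 10.82
eef_pos: [548.1, 261.4, 232.6]
tcp_rot: [-3.142, 0.003, 1.674]
ft_force: [3.8, -16.9, 3.7]
opening: 0.004
grip_force: 8.9
```

The side view shows the yellow arm square across the rail behind the blue module, with its end showing at (183,260). The force climbs to 17 N with no further motion, so the arm is on its hard stop. I'll back off, lift clear and check.

Request:
move_arm(
  commands=[
    [[0.02,-0.06,0],0,-1],
    [[0.1,-0.3,0],0,-1],
    [[0.15,-0.5,0],0,-1],
    [[0.15,-0.5,0],0,-1],
    [[0,0,0.8],0,-1],
    [[0,-0.5,1],0,-1],
    [[0,-0.9,1],0,-1],
    [[0,-0.9,1],0,-1],
    [[-0.2,-0.9,0.5],0,-1],
    [[-0.3,-0.9,0],0,-1],
    [[-0.3,-0.9,0],0,-1],
    [[0,0,0],0,-1],
    [[0,0,0],0,-1],
  ],
)

```text
t: 11.9
eef_pos: [536.0, 71.1, 361.6]
tcp_rot: [3.141, -0.0, 1.672]
ft_force: [-0.1, -0.1, -0.1]
opening: 0.002
grip_force: 0.0
```

```bash
python3 - <<'E'
from h import *
p=read_camera("top"); s=read_camera("side")
a=cv2.resize(p["image"][150:270,260:420],None,fx=2.8,fy=2.8,interpolation=2)
b=cv2.resize(s["image"][160:280,270:390],None,fx=2.8,fy=2.8,interpolation=2)
cv2.imwrite("pics/k.png",np.hstack([a,b])[:,:,::-1])
print(env.state()["eef_pos"])
E
```

```text
[536.44041859  72.52946065 361.33724319]
```

View pics/k.png

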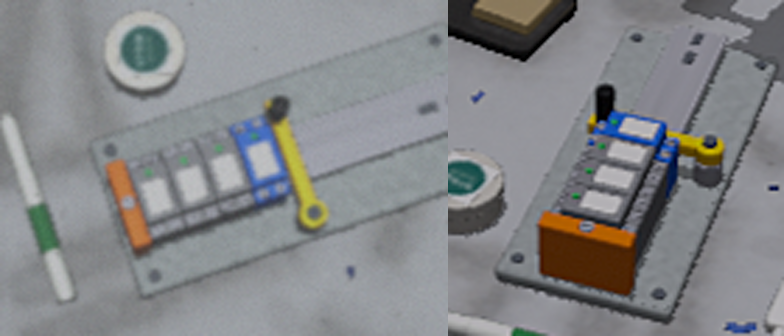

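The top view shows the row closed against the stop at (128,205), and the yellow arm square across the rail from (313,213) to the pin at (278,108). The tin and pen are where they started. The adapter lies outside these crops except for its edge. I'm handing in.

```bash
python3 -c "
from cell import env
print(env.job_done())"
```

```text
the job is handed in; nothing more can be done
None
```

I pushed the row of four modules home against the end stop and swung the retaining arm square across the rail behind it; the job is handed in at about 12 s, but no verdict came back.

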